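# Load the salt shaker into the cruet carrier and hold the carrier up, level

## Robot

A 6-joint arm with a two-finger parallel gripper is mounted at the origin on a cart in front of the work surface, level with it; the furniture and walls round the work are solid. World frame = base frame: x ahead of the robot, y to its left, z up, the work surface at z = 0. Lengths are in m, angles in rad, forces in N, time in s.
With the tool pointing down it reaches from about 0.325 to 0.925 m from the base axis. Payload 3.1 kg.
Tool frame: the origin (TCP) lies midway between the tips of the shut fingers; the grasp point (between the pads) lies 19 mm behind it; z points along the fingers, y is the line along which they close (so a half turn about z gives the same grasp; the last joint's range is limited). The gripper opens to 85 mm and grips with 20 to 120 N. Pads are 22 mm wide; open, the fingers measure 114 mm over their backs; the gripper's body (76 mm by 85 mm) begins 54 mm behind the grasp point. The pads swing forward as they close: fully open they stand 13 mm farther back than shut.
Start: joints at [-1.4, 0.217, 1.613, -0, 1.311, -0.112], TCP at [0.174, -0.6, 0.231] pointing down, gripper open.
Joint ranges: [-2.75, 2.75], [-0.78, 2.1], [0.31, 2.55], [-1.13, 4.27], [0.13, 2.63], [-2.58, 2.58]. Speed limits (rad/s): [2.79, 2.79, 3.14, 3.14, 3.14, 3.14].

## Interface

Orientations are given as a unit quaternion [x, y, z, w].
In Python, from station import get_state, read_camera, calibration, close_job, masks_of, tip_of gives the robot as it stands.
- The arm moves only by the tool servo_tool, never from a script. Its argument "targets" is a list that holds one entry, the list of rows, each a list of 7 numbers: the shift along the tool's x, y, z in mm, then the turn, a rotation vector about the tool's x, y, z in rad, then the gripper's target within -1 to 1 (shut at 1, half-way at 0, fully open at -1). A call has 1 to 5 rows; each row is the pose to reach, as a shift and turn from the pose commanded when the call began, along the tool's axes at that moment; what a row does not reach only later rows make up. A row lasts 1/10 s, in which the tool goes at most 50 mm and 8.59 degrees, less where a joint would pass 70% of its speed; a pose out of reach is approached as far as the arm can. A call with a gripper value outside its range is refused whole. The fingers move at their own pace and stop on an object; "grip_force" is the grip in N (left out, the last holds). Time passes only in rows, so rows that repeat a pose let the fingers close. It gives the time, the measured TCP pose, the force, the opening and the grip force at its end, in the units of the state.
- get_state(): the state, without advancing time (a new reading comes with each control period).
- read_camera(name): name is "scene" or "side" or "wrist"; returns (picture, depth): 400x640x3 uint8, red, green, blue; 400x640 float32, m along the optical axis (not along the pixel's ray), 0 where there is no reading.
- calibration(name): a dict with "vfov" (degrees; the focal length in pixels is half the picture's height over the tangent of half this angle, whatever the lens; pixels are square), "cx", "cy" (the principal point, pixels), "k1" (the pictures are not rectified: a ray, as slopes to the right and down, at radius r is drawn at 1 + k1 r^2 times it, then the intrinsics apply), "rvec" (rotation vector, rad) and "tvec" (3), from world to camera coordinates, as OpenCV has them. Camera axes: x right, y down, z forward; pixel columns grow to the right and rows downward; lengths in m; the calibration is good to about 2 mm. A picture is of the moment at which its call begins: read the wrist's pose just before it. calibration takes no time and is no camera call; for the wrist camera it gives the pose at the moment of the call.
- close_job(): hands the job in; it is judged then, once.
Trained networks look in the newest picture that a camera, given by its name, has taken for a name from the list of things; names that differ only in an ending like _2 or _b are one class to them, and where a whole thing is asked for, a point or a joint stands for the part that bears it (a point fixed in the world has none). Each returns a list of dicts, best first, with "confidence" (0 to 1); they miss things now and then, are a little off and sometimes report something else, mostly with a low value. They report only what shows in the picture. A call takes as long as a camera call. They do not tell look-alikes from the thing itself.
- masks_of(camera, label): "pixels" (400x640 bool, what is visible of it).
- tip_of(camera, label): "centre" ([x, y, z] in m, in world coordinates, good to about 4 mm: a listed point, or the origin of a listed thing).
The state is a dict: "time_s": time; "q": joint angles; "qvel": joint speeds; "joint_efforts": joint torques, N m; "position": TCP position; "orientation": TCP orientation; "ft_force": force on the tool from outside, world axes, zero at the start; "ft_torque": the same for the moment, N m; "width": finger opening in m; "grasp_force": force on a finger pad.
Only numpy, scipy, OpenCV 4.12 (cv2) and the standard library are available. Lean on these libraries where they do the work, as an engineer would, in place of code of your own. Each camera call takes 0.05 s, during which the arm holds its last target. There are 200 camera calls.

## Task

Stand the salt shaker upright on the empty raised seat of the steel cruet carrier, which stays standing on the table, and let go of it. Then take the carrier by its wooden grip, lift it about 10 cm straight up without tipping it, and finish still holding it in the air, level and steady, with shaker and spice jar both standing in their seats: do not put it down. Leave the spice jar in its seat, and the amber tub, the ramekin and the oil bottle where they are.

Things in the scene. Friction and masses are not known exactly. Their poses are not given: they have to be found in the camera images.
- carrier: Loose steel cruet carrier, 0.32 kg, on the table at any yaw. Origin: centre of underside; z up. Base plate 240 mm (its y) x 84 mm (its x), top 10 mm up. A raised round seat on a narrow stem 80 mm from the centre at each end: free one at +y, the spice jar's at -y. A central post 10 mm thick bears a fixed wooden grip bar, its centre 190 mm up (see grip).
- free_seat (a point): Centre of the floor of the empty seat, 35 mm above the underside of the carrier: a flat round floor 58 mm across inside a rim 3.5 mm thick that rises 7 mm above the floor (65 mm across outside). Axes as the carrier.
- jar_seat (a point): Centre of the floor of the other seat, same shape, in which the spice jar stands. Axes as the carrier.
- grip (a point): Centre of the wooden grip bar (70 mm along the carrier's x, 18 mm thick along its y, 28 mm high). Axes as the carrier.
- salt_shaker: Loose salt shaker with clear body, round, 44 mm in diameter up to 66 mm, narrowing above to a grey top 34 mm across, 90 mm high, about 0.12 kg, standing upright on the table away from the carrier. Origin: centre of its underside; z up.
- spice_jar: Loose spice jar with black cap and green label, round, 45 mm in diameter, 105 mm high, about 0.14 kg, standing in the carrier's seat at -y; its top is 140 mm above the underside of the carrier. Origin: centre of its underside.
- amber_tub: Bystander: amber plastic tub, 75 x 75 x 62 mm, loose, on the table to one side of the carrier (the shaker is on the other side). Origin: centre of its underside.
- ramekin: Bystander: white ramekin with dark filling, 109 mm across, 48 mm high, loose. Origin: centre of its underside.
- oil_bottle: Bystander: clear oil bottle with yellow cap, 82 mm across, 258 mm high, loose. Origin: centre of its underside.
There are look-alikes about, which are no part of the job. There is more than one size of the carrier; the one meant has the size given above.

How it is judged:
By the outcome, as a careful person would: the job done as asked, in the order asked, and still so for the second after the job is handed in, while the arm keeps its last pose, push and grip.
It also fails if it takes over 58 s, if anything falls off the work surface, if the arm or the gripper's body presses on something with over 40 N, if the wrist force passes 120 N, or if a joint passes its speed limit or range.

## Working session

There is one attempt and no reset: what is moved stays moved. The work goes in short steps, Python scripts to look and compute and a tool call to move; the robot and the scene stay as the last step left them, time stands still between calls to the robot, and variables do not carry over. Pictures are saved under pics/ and viewed, at most 10 in all, crops included, and the job is handed in when it is done.

Besides the shell and the picture viewer there is one more tool, called in YAML: its name, and indented under it one key for each argument. servo_tool: Moves the arm, as the interface text tells. Its arguments: {"type":"object","properties":{"targets":{"type":"array","items":{"type":"array","items":{"type":"array","items":{"type":"number"}}}},"grip_force":{"type":"number"}},"required":["targets"]}

```bash
mkdir -p pics; ls
cat > h.py <<'E'
import numpy as np,cv2
from scipy.spatial.transform import Rotation as R
from station import *
def pts(cam,depth,cal=None):
    c=cal or calibration(cam); f=200/np.tan(np.radians(c['vfov'])/2)
    v,u=np.mgrid[0:400,0:640]
    K=np.array([[f,0,c['cx']],[0,f,c['cy']],[0,0,1]]);
    p=cv2.undistortPoints(np.stack([u,v],-1).reshape(-1,1,2).astype(float),K,np.array([c['k1'],0,0,0])).reshape(400,640,2)
    P=np.dstack([p*depth[...,None],depth])
    Rm=R.from_rotvec(np.ravel(c['rvec'])).as_matrix()
    return (P-np.ravel(c['tvec']))@Rm
def tool(world):  # world point -> tool-frame shift mm
    s=get_state(); return R.from_quat(s['orientation']).inv().apply(np.array(world)-s['position'])*1000
E
python3 - <<'E'
from h import *
s=get_state(); print(s['time_s'],s['position'],s['orientation'])
ims=[]
for cam in ('scene','side'):
    im,d=read_camera(cam); ims.append(im); P=pts(cam,d); np.savez(f'{cam}.npz',im=im,P=P,d=d)
    for n in ('carrier','free_seat','jar_seat','grip','salt_shaker','spice_jar','amber_tub','ramekin','oil_bottle'):
        print(cam,n,[(np.round(t['centre'],3).tolist(),round(t['confidence'],2)) for t in tip_of(cam,n)])
    cv2.imwrite(f'pics/{cam}1.png',im[...,::-1])
print(get_state()['time_s'])
E
```

```text
pics
0.0 [ 0.17429951 -0.59935731  0.22998335] [ 9.90018822e-01  1.40930209e-01 -2.34194894e-05 -1.18613090e-03]
scene carrier [([0.565, -0.006, 0.0], 0.59)]
scene free_seat [([0.58, 0.072, 0.031], 0.91), ([0.601, -0.589, 0.047], 0.59)]
scene jar_seat [([0.387, -0.585, 0.046], 0.79), ([0.547, -0.082, 0.04], 0.75)]
scene grip [([0.564, -0.01, 0.192], 0.78)]
scene salt_shaker [([0.486, -0.325, -0.001], 0.63)]
scene spice_jar [([0.545, -0.082, 0.034], 0.59)]
scene amber_tub [([0.529, 0.351, 0.002], 0.91)]
scene ramekin [([0.687, -0.293, -0.0], 0.63)]
scene oil_bottle [([0.742, 0.254, 0.003], 0.83)]
side carrier [([0.569, -0.005, -0.001], 0.98), ([0.492, -0.586, 0.002], 0.95), ([0.69, -0.292, 0.003], 0.26)]
side free_seat [([0.598, -0.592, 0.045], 0.81), ([0.584, 0.072, 0.036], 0.6)]
side jar_seat [([0.387, -0.582, 0.047], 0.93), ([0.542, -0.083, 0.034], 0.58)]
side grip [([0.492, -0.585, 0.248], 0.87), ([0.565, -0.006, 0.188], 0.64)]
side salt_shaker [([0.482, -0.32, -0.001], 0.94), ([0.583, 0.075, 0.038], 0.39)]
side spice_jar [([0.546, -0.084, 0.036], 0.64), ([0.543, -0.086, 0.034], 0.5)]
side amber_tub [([0.53, 0.352, -0.001], 0.68)]
side ramekin [([0.689, -0.292, -0.001], 0.66)]
side oil_bottle [([0.547, -0.085, 0.031], 0.74), ([0.747, 0.246, -0.002], 0.67)]
1.0
```

View pics/scene1.png

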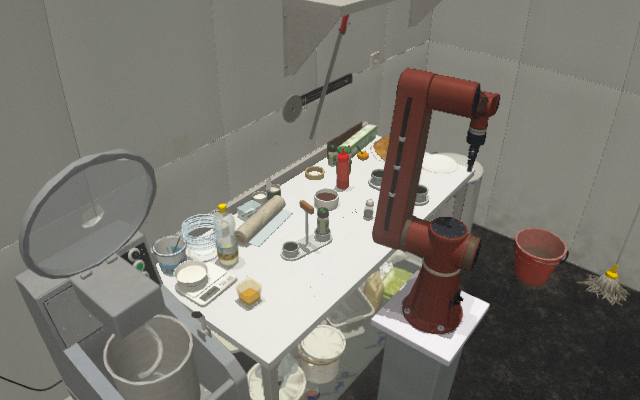

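View pics/side1.png

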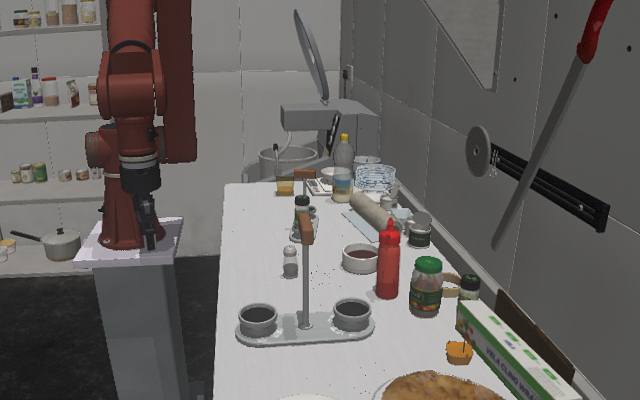

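The pictures show the carrier with a green-labelled jar near scene (305,235). The shaker is at (368,208). The larger look-alike carrier, with empty cups, is at the right end near y=-0.59. The named carrier is at about (0.566,-0.005) with yaw about -0.23, and the shaker is at about (0.484,-0.322).

servo_tool:
  targets:
    - [[30, -14, 0, 0, 0, -0.1, -1], [70, -34, 0, 0, 0, -0.2, -1], [110, -53, 0, 0, 0, -0.31, -1], [150, -72, 0, 0, 0, -0.42, -1], [188, -90, 0, 0, 0, -0.52, -1]]

```text
time_s: 1.5
position: [0.331, -0.46, 0.2315]
orientation: [0.92, 0.393, 0.0, 0.0]
ft_force: [0.1, -0.2, 0.4]
width: 0.0855
grasp_force: 0.0
```

```bash
cat >> h.py <<'E'
def plan(x,y,z,yaw):
    s=get_state(); r=R.from_quat(s['orientation']); t=R.from_euler('z',yaw)*R.from_rotvec([np.pi,0,0])
    print('t',s['time_s'],'pos',np.round(s['position'],4),'shift',np.round(tool([x,y,z]),1),'turn',np.round((r.inv()*t).as_rotvec(),3),'q',np.round(s['q'],2),'F',np.round(s['ft_force'],1))
E
python3 -c "
from h import *
plan(.484,-.322,.2,1.337)"
```

```text
t 1.5 pos [ 0.331  -0.46    0.2315] shift [205.5  15.   31.5] turn [ 0.    0.   -0.53] q [-1.07  0.09  1.75  0.    1.29 -0.31] F [ 0.1 -0.2  0.4]
```

servo_tool:
  targets:
    - [[40, 3, 6, 0, 0, -0.1, -1], [85, 6, 12, 0, 0, -0.21, -1], [130, 9, 19, 0, 0, -0.32, -1], [175, 13, 26, 0, 0, -0.42, -1], [205, 15, 31, 0, 0, -0.53, -1]]

```text
time_s: 2.0
position: [0.4849, -0.3219, 0.2]
orientation: [0.784, 0.621, 0.0, -0.0]
ft_force: [1.0, -0.5, -0.6]
width: 0.0856
grasp_force: 0.0
```

Run:
```python
from h import *
im,d=read_camera('wrist'); c=calibration('wrist'); P=pts('wrist',d,c)
cv2.imwrite('pics/w1.png',im[...,::-1])
for t in tip_of('wrist','salt_shaker'): print(t)
for m in masks_of('wrist','salt_shaker'):
    Q=P[m['pixels']&(d>0)]; print(m['confidence'],len(Q),Q.min(0),Q.max(0))
    T=Q[Q[:,2]>.08]; 
    if len(T): print('top',np.median(T,0),T.min(0),T.max(0))
    B=Q[(Q[:,2]>.02)&(Q[:,2]<.06)]
    if len(B)>10: A=np.c_[2*B[:,:2],np.ones(len(B))]; print('circ',np.linalg.lstsq(A,(B[:,:2]**2).sum(1),rcond=None)[0])
plan(.484,-.322,.05,1.337)
```

```text
{'centre': [0.4887, -0.3193, -0.0007], 'confidence': 0.88}
{'centre': [0.6941, -0.2936, -0.0022], 'confidence': 0.57}
0.68 1701 [ 0.46099555 -0.36687205 -0.00155964] [ 0.50965072 -0.2987804   0.08981682]
top [ 0.48675571 -0.3195056   0.0861881 ] [ 0.47057215 -0.3369359   0.08009451] [ 0.5016103  -0.30565152  0.08981682]
circ [ 0.48811068 -0.3192319  -0.33982776]
t 2.15 pos [ 0.4839 -0.3227  0.1998] shift [6.000e-01 1.000e-01 1.498e+02] turn [-0.001 -0.    -0.001] q [-0.71  0.16  1.75 -0.    1.24 -0.47] F [-1.2 -1.3 -0.5]
```

View pics/w1.png

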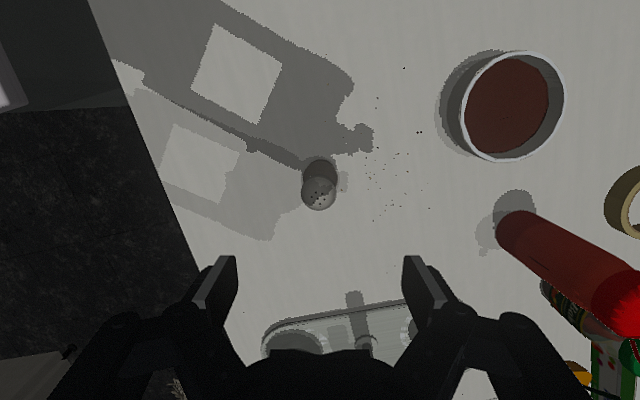

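The wrist view shows the shaker at (318,190), centred between the fingers, with clear space around it. I'll descend onto it now.

servo_tool:
  targets:
    - [[4, 2, 35, 0, 0, 0, -1], [4, 2, 75, 0, 0, 0, -1], [4, 2, 115, 0, 0, 0, -1], [4, 2, 148, 0, 0, 0, -1], [4, 2, 171, 0, 0, 0, -1]]

```text
time_s: 2.65
position: [0.4837, -0.3211, 0.0268]
orientation: [0.787, 0.617, -0.001, -0.002]
ft_force: [0.1, -0.1, -0.4]
width: 0.0852
grasp_force: 0.0
```

servo_tool:
  targets:
    - [[0, 0, 0, 0, 0, 0, 1], [0, 0, 0, 0, 0, 0, 1], [0, 0, 0, 0, 0, 0, 1], [0, 0, 0, 0, 0, 0, 1], [0, 0, 0, 0, 0, 0, 1]]
  grip_force: 35

```text
time_s: 3.15
position: [0.487, -0.3224, 0.0319]
orientation: [0.786, 0.618, -0.0, 0.002]
ft_force: [-2.4, -0.6, 5.8]
width: 0.039
grasp_force: 35.3
```

servo_tool:
  targets:
    - [[0, 0, 0, 0, 0, 0, 1], [0, 0, 0, 0, 0, 0, 1], [0, 0, 0, 0, 0, 0, 1], [0, 0, 0, 0, 0, 0, 1], [0, 0, 0, 0, 0, 0, 1]]

```text
time_s: 3.65
position: [0.4871, -0.3223, 0.0319]
orientation: [0.786, 0.618, -0.0, 0.002]
ft_force: [-2.4, -0.8, 6.6]
width: 0.039
grasp_force: 35.3
```

Opening is 39 mm instead of 44, with upward push. I may be on the taper, so I'll check from the side.

Run:
```python
from h import *
a,d=read_camera('side'); b,_=read_camera('scene')
A=cv2.resize(a[190:300,230:350],None,fx=4,fy=4); B=cv2.resize(b[150:260,320:420],None,fx=4,fy=4)
cv2.imwrite('pics/s2.png',np.hstack([A,B[:440]])[:600,:800,::-1] if 0 else cv2.resize(np.hstack([A,B]),(800,400))[...,::-1])
P=np.load('side.npz')['P'];m=None
read_camera('side')
for m in masks_of('side','salt_shaker')[:1]:
    Q=np.load('side.npz'); print(m['confidence'])
P=np.load('side.npz')['P']
# width profile of shaker before grasp
S=(abs(P[...,0]-.487)<.035)&(abs(P[...,1]+.32)<.035)&(P[...,2]>.005)
Q=P[S]
for z in np.arange(.005,.095,.008):
    q=Q[(Q[:,2]>=z)&(Q[:,2]<z+.008)]
    if len(q): print(round(z,3),len(q),np.round(np.ptp(q,axis=0)[:2],3))
```

```text
0.84
0.005 32 [0.037 0.024]
0.013 41 [0.042 0.025]
0.021 35 [0.042 0.02 ]
0.029 43 [0.042 0.021]
0.037 46 [0.038 0.023]
0.045 48 [0.038 0.021]
0.053 39 [0.033 0.019]
0.061 30 [0.033 0.017]
0.069 33 [0.031 0.024]
0.077 41 [0.03  0.018]
0.085 42 [0.024 0.032]
```

View pics/s2.png

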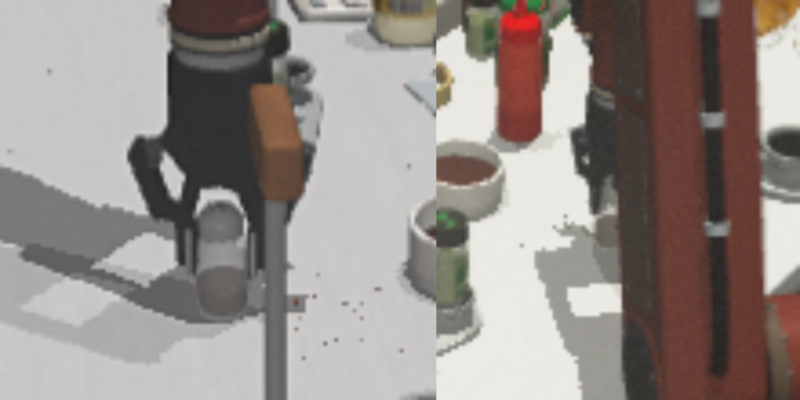

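The shaker stands upright between the fingers at crop (225,255), and the pads reach up to where it narrows. I'll reopen and regrip a little lower.

servo_tool:
  targets:
    - [[0, 0, 0, 0, 0, 0, -0.3], [0, 0, 0, 0, 0, 0, -0.3], [0, 0, 0, 0, 0, 0, -0.3], [0, 0, 3, 0, 0, 0, -0.3], [0, 0, 5, 0, 0, 0, -0.3]]

```text
time_s: 4.35
position: [0.4858, -0.3206, 0.0238]
orientation: [0.786, 0.618, -0.0, -0.0]
ft_force: [0.4, 0.6, 0.6]
width: 0.0557
grasp_force: 0.0
```

servo_tool:
  targets:
    - [[0, 0, 0, 0, 0, 0, -0.3], [0, 0, 0, 0, 0, 0, -0.3]]

```text
time_s: 4.55
position: [0.4857, -0.3207, 0.0239]
orientation: [0.786, 0.618, -0.0, -0.0]
ft_force: [0.1, 0.2, -0.4]
width: 0.0553
grasp_force: 0.0
```

Run:
```python
from h import *
plan(.487,-.32,.022,1.337)
im,d=read_camera('wrist'); P=pts('wrist',d)
print([t for t in tip_of('wrist','salt_shaker')][:2])
for m in masks_of('wrist','salt_shaker')[:1]:
    Q=P[m['pixels']&(d>0)];T=Q[Q[:,2]>.085];print(len(T),np.median(T,0),T.min(0),T.max(0))
```

```text
t 4.55 pos [ 0.4857 -0.3207  0.0239] shift [0.9 1.1 1.9] turn [-0.001 -0.    -0.004] q [-0.7   0.39  1.83  0.    0.92 -0.47] F [ 0.1  0.2 -0.4]
[{'centre': [0.489, -0.3196, -0.0032], 'confidence': 0.87}]
1378 [ 0.48747464 -0.31665084  0.08714578] [ 0.47305056 -0.32507935  0.08500015] [ 0.49848743 -0.31023495  0.09875955]
```

servo_tool:
  targets:
    - [[1, 2, 0, 0, 0, 0, -0.3], [1, 2, 0, 0, 0, 0, 1], [1, 2, 0, 0, 0, 0, 1], [1, 2, 0, 0, 0, 0, 1], [1, 2, 0, 0, 0, 0, 1]]

```text
time_s: 5.2
position: [0.4883, -0.3205, 0.0248]
orientation: [0.786, 0.618, 0.0, 0.0]
ft_force: [-0.9, 1.1, 4.6]
width: 0.0408
grasp_force: 35.3
```

servo_tool:
  targets:
    - [[0, 0, 0, 0, 0, 0, 1], [0, 0, 0, 0, 0, 0, 1], [0, 0, 0, 0, 0, 0, 1]]

```text
time_s: 5.5
position: [0.4884, -0.3205, 0.0248]
orientation: [0.786, 0.618, 0.0, 0.0]
ft_force: [-0.8, 1.5, 5.1]
width: 0.0409
grasp_force: 35.4
```

servo_tool:
  targets:
    - [[0, 0, -10, 0, 0, 0, 1], [0, 0, -35, 0, 0, 0, 1], [0, 0, -70, 0, 0, 0, 1], [0, 0, -110, 0, 0, 0, 1], [0, 0, -145, 0, 0, 0, 1]]

```text
time_s: 6.0
position: [0.4879, -0.3203, 0.1707]
orientation: [0.786, 0.618, 0.0, 0.0]
ft_force: [-0.1, -0.2, -1.0]
width: 0.0408
grasp_force: 35.7
```

servo_tool:
  targets:
    - [[22, -10, 0, 0, 0, 0, 1], [62, -29, 0, 0, 0, 0, 1], [107, -50, 0, 0, 0, 0, 1], [152, -71, 0, 0, 0, 0, 1], [182, -85, 0, 0, 0, 0, 1]]

```text
time_s: 6.5
position: [0.4466, -0.1206, 0.1685]
orientation: [0.786, 0.618, -0.0, -0.001]
ft_force: [0.6, -0.6, -1.2]
width: 0.0409
grasp_force: 35.7
```

Run:
```python
from h import *
plan(.45,.07,.17,1.337)
a,d=read_camera('side'); P=pts('side',d); print(tip_of('side','salt_shaker'))
cv2.imwrite('pics/s3.png',cv2.resize(a[120:280,200:360],(640,640))[:600,:,::-1])
```

```text
t 6.5 pos [ 0.4466 -0.1206  0.1685] shift [186.  -41.5  -1.2] turn [-0.002 -0.001 -0.004] q [-0.42 -0.07  2.04  0.    1.17 -0.18] F [ 0.6 -0.6 -1.2]
[{'centre': [0.4471, -0.1238, 0.1452], 'confidence': 0.64}]
```

View pics/s3.png

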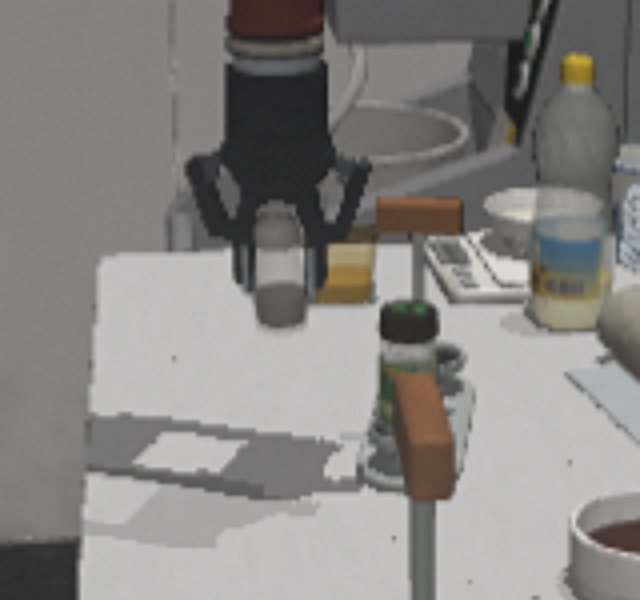

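The shaker is held upright (crop 280,265), underside at z≈0.145. I'll go round to the free-seat side and look.

servo_tool:
  targets:
    - [[30, -5, 0, 0, 0, 0, 1], [75, -13, 0, 0, 0, 0, 1], [120, -21, 0, 0, 0, 0, 1], [165, -29, 0, 0, 0, 0, 1], [197, -34, 0, 0, 0, 0, 1]]

```text
time_s: 7.1
position: [0.462, 0.0778, 0.1693]
orientation: [0.786, 0.618, 0.0, 0.0]
ft_force: [0.3, 0.1, -1.1]
width: 0.0409
grasp_force: 35.7
```

Run:
```python
from h import *
im,d=read_camera('wrist'); P=pts('wrist',d)
cv2.imwrite('pics/w2.png',im[...,::-1])
for n in ('free_seat','salt_shaker','grip','carrier'): print(n,tip_of('wrist',n))
sc,d2=read_camera('scene');P2=pts('scene',d2); print(tip_of('scene','free_seat'))
# ring at rim height from wrist & scene & initial side
for nm,p in (('w',P),('sc',P2),('sc0',np.load('scene.npz')['P']),('side0',np.load('side.npz')['P'])):
    m=(abs(p[...,2]-.0405)<.004)&(np.hypot(p[...,0]-.583,p[...,1]-.072)<.045); Q=p[m]
    if len(Q)>8:
        s=np.linalg.lstsq(np.c_[2*Q[:,:2],np.ones(len(Q))],(Q[:,:2]**2).sum(1),rcond=None)[0]
        print(nm,len(Q),s[:2],np.sqrt(s[2]+s[0]**2+s[1]**2),Q.min(0),Q.max(0))
plan(.583,.072,.17,1.337)
```

```text
free_seat [{'centre': [0.583, 0.0735, 0.0363], 'confidence': 0.82}, {'centre': [0.5609, -0.0082, 0.1876], 'confidence': 0.67}]
salt_shaker [{'centre': [0.4627, 0.079, 0.1446], 'confidence': 0.59}]
grip [{'centre': [0.5604, -0.0063, 0.1851], 'confidence': 0.62}]
carrier [{'centre': [0.5634, -0.0055, -0.0016], 'confidence': 0.94}, {'centre': [0.5475, -0.0847, 0.0331], 'confidence': 0.41}]
[{'centre': [0.581, 0.0724, 0.0327], 'confidence': 0.92}, {'centre': [0.6004, -0.5865, 0.047], 'confidence': 0.8}]
w 1096 [0.5819851  0.07711264] 0.02979950574766197 [0.54996487 0.04462937 0.03651112] [0.61514793 0.10942101 0.04423878]
sc 80 [0.58048467 0.07438326] 0.02663951663899625 [0.54619908 0.04194211 0.03650913] [0.61356798 0.10590321 0.04410357]
sc0 79 [0.5798127  0.07409885] 0.026954173394490633 [0.54619906 0.03953421 0.03651849] [0.61333718 0.11047801 0.04419438]
side0 31 [0.57883714 0.06861516] 0.030917386191262785 [0.58827155 0.03524899 0.03656868] [0.61078959 0.10173236 0.04397076]
t 7.45 pos [0.4619 0.0747 0.1692] shift [ 26.1 118.2  -0.8] turn [ 0.     0.001 -0.006] q [ 0.01 -0.06  2.03 -0.    1.17  0.25] F [ 0.3 -0.1 -1.5]
```

View pics/w2.png

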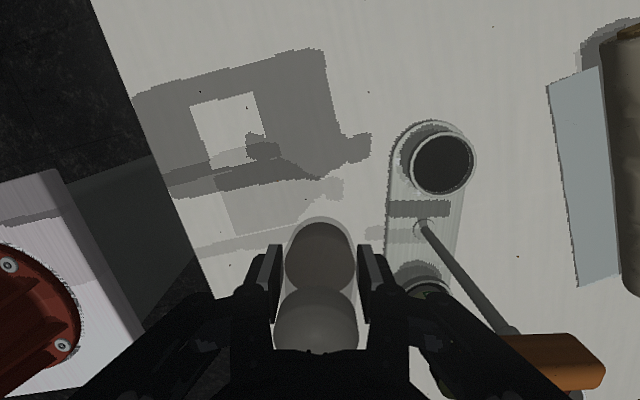

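The wrist view shows the free seat at (440,163), the post at (425,228), and the shaker held at (320,260). I take the seat centre as (0.5825, 0.0755).

servo_tool:
  targets:
    - [[7, 25, 0, 0, 0, 0, 1], [14, 60, 0, 0, 0, 0, 1], [22, 90, 0, 0, 0, 0, 1], [29, 117, 0, 0, 0, 0, 1], [29, 117, 0, 0, 0, 0, 1]]

```text
time_s: 7.95
position: [0.586, 0.0745, 0.1696]
orientation: [0.787, 0.617, 0.001, 0.001]
ft_force: [-0.0, -0.2, -1.2]
width: 0.0402
grasp_force: 35.8
```

servo_tool:
  targets:
    - [[0, 0, 25, 0, 0, 0, 1], [0, 0, 50, 0, 0, 0, 1], [0, 0, 75, 0, 0, 0, 1], [0, 0, 90, 0, 0, 0, 1], [0, 0, 90, 0, 0, 0, 1]]

```text
time_s: 8.45
position: [0.5793, 0.0757, 0.0763]
orientation: [0.786, 0.618, -0.003, -0.002]
ft_force: [-0.7, -0.0, -1.4]
width: 0.0407
grasp_force: 35.8
```

Run:
```python
from h import *
plan(.5825,.0755,.0585,1.337)
for c in ('scene','side','wrist'):
    a,d=read_camera(c); print(c,[ (np.round(t['centre'],4),t['confidence']) for n in ('salt_shaker','free_seat') for t in tip_of(c,n)])
    cv2.imwrite(f'pics/{c}4.png',a[...,::-1])
A=cv2.imread('pics/scene4.png')[190:270,255:355]; B=cv2.imread('pics/wrist4.png')
cv2.imwrite('pics/m4.png',np.hstack([cv2.resize(A,(400,320)),cv2.resize(B,(400,320))]))
```

```text
t 8.45 pos [0.5793 0.0757 0.0763] shift [ 0.6  3.2 17.8] turn [-0.006  0.002 -0.005] q [ 0.01  0.31  1.81 -0.    1.02  0.25] F [-0.7 -0.  -1.4]
scene [(array([0.5784, 0.0726, 0.0492]), 0.68), (array([0.5816, 0.0743, 0.0325]), 0.98), (array([ 0.5993, -0.5866,  0.0466]), 0.61)]
side [(array([0.5816, 0.0762, 0.0549]), 0.61), (array([0.5829, 0.0709, 0.0366]), 0.9), (array([ 0.595 , -0.5899,  0.0432]), 0.85)]
wrist [(array([0.5816, 0.0741, 0.0564]), 0.92)]
```

View pics/m4.png

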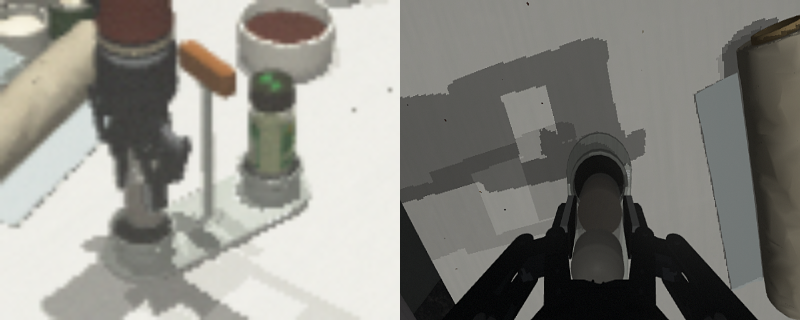

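Shaker sits over the seat (left crop 140,225); lined up within about 2 mm. Lowering it slowly.

servo_tool:
  targets:
    - [[0, 1, 5, 0, 0, 0, 1], [0, 1, 10, 0, 0, 0, 1], [0, 1, 14, 0, 0, 0, 1], [0, 1, 16, 0, 0, 0, 1], [0, 1, 16, 0, 0, 0, 1]]

```text
time_s: 9.4
position: [0.5827, 0.0764, 0.0624]
orientation: [0.786, 0.618, -0.001, -0.001]
ft_force: [0.6, 0.7, -1.8]
width: 0.0407
grasp_force: 35.8
```

servo_tool:
  targets:
    - [[0, 0, 2, 0, 0, 0, 1], [0, 0, 3, 0, 0, 0, 1], [0, 0, 3, 0, 0, 0, 1]]

```text
time_s: 9.7
position: [0.5833, 0.0764, 0.0602]
orientation: [0.786, 0.618, -0.0, -0.0]
ft_force: [-1.0, 0.3, -1.1]
width: 0.0404
grasp_force: 35.8
```

servo_tool:
  targets:
    - [[0, 0, 2, 0, 0, 0, 1], [0, 0, 3, 0, 0, 0, 1], [0, 0, 3, 0, 0, 0, 1]]

```text
time_s: 10.0
position: [0.5837, 0.0766, 0.0598]
orientation: [0.786, 0.618, -0.0, -0.0]
ft_force: [-4.7, -0.1, 9.9]
width: 0.0406
grasp_force: 36.9
```

Floor contact at the expected height. I'll ease off, then release.

servo_tool:
  targets:
    - [[0, 0, -2, 0, 0, 0, 1], [0, 0, -2, 0, 0, 0, 0.1], [0, 0, -2, 0, 0, 0, -0.1], [0, 0, -2, 0, 0, 0, -0.4], [0, 0, -2, 0, 0, 0, -0.4]]

```text
time_s: 10.5
position: [0.5833, 0.0764, 0.0591]
orientation: [0.786, 0.618, -0.0, -0.0]
ft_force: [-0.3, 0.8, 0.2]
width: 0.0599
grasp_force: 0.0
```

servo_tool:
  targets:
    - [[0, 0, 0, 0, 0, 0, -0.4], [0, 0, -5, 0, 0, 0, -0.4], [0, 0, -25, 0, 0, 0, -0.4], [0, 0, -60, 0, 0, 0, -0.4], [0, 0, -100, 0, 0, 0, -0.4]]

```text
time_s: 11.0
position: [0.5819, 0.0763, 0.159]
orientation: [0.786, 0.618, -0.001, -0.001]
ft_force: [1.5, -0.5, 0.2]
width: 0.0598
grasp_force: 0.0
```

servo_tool:
  targets:
    - [[0, 0, -40, 0, 0, 0, -0.4], [0, 0, -80, 0, 0, 0, -0.4], [0, 0, -110, 0, 0, 0, -0.4], [0, 0, -130, 0, 0, 0, -0.4], [0, 0, -130, 0, 0, 0, -0.4]]

```text
time_s: 11.5
position: [0.5857, 0.0764, 0.2944]
orientation: [0.786, 0.618, 0.004, 0.003]
ft_force: [0.8, 0.2, 1.0]
width: 0.0596
grasp_force: 0.0
```

Run:
```python
from h import *
ps=[]
for c in ('scene','side','wrist'):
    a,d=read_camera(c)
    for n in ('salt_shaker','spice_jar','grip','jar_seat','carrier'): print(c,n,[ (np.round(t['centre'],4),round(t['confidence'],2)) for t in tip_of(c,n)[:2]])
    P=pts(c,d); m=(abs(P[...,0]-.565)<.06)&(abs(P[...,1]+.006)<.04)&(P[...,2]>.165)&(P[...,2]<.215); Q=P[m]
    if len(Q)>20:
        print(len(Q),(np.percentile(Q,2,0)+np.percentile(Q,98,0))/2, Q[:,2].max()); 
        T=Q[Q[:,2]>.198]
        if len(T)>20: r=cv2.minAreaRect((T[:,:2]*1000).astype(np.float32)); print('top',len(T),r)
    ps.append(a)
cv2.imwrite('pics/m5.png',np.hstack([cv2.resize(ps[0][190:270,255:355],(400,320)),cv2.resize(ps[2],(400,320))])[...,::-1])
plan(.564,-.006,.28,-.234)
```

```text
scene salt_shaker [(array([0.5843, 0.0726, 0.0364]), 0.52)]
scene spice_jar [(array([ 0.5445, -0.081 ,  0.0344]), 0.68)]
scene grip [(array([ 0.5619, -0.012 ,  0.1929]), 0.8)]
scene jar_seat []
scene carrier [(array([ 0.488 , -0.5839,  0.0019]), 0.72), (array([ 0.565 , -0.0085, -0.0043]), 0.62)]
121 [ 5.62108170e-01 -3.04119582e-04  1.92831215e-01] 0.2126312140248638
top 61 ((562.25048828125, -2.7511863708496094), (22.95677375793457, 72.45132446289062), 77.5757827758789)
side salt_shaker [(array([0.5816, 0.0772, 0.0369]), 0.52), (array([0.5848, 0.0708, 0.039 ]), 0.35)]
side spice_jar [(array([ 0.5431, -0.085 ,  0.0337]), 0.66)]
side grip [(array([ 0.5652, -0.0046,  0.1893]), 0.86), (array([ 0.4943, -0.5852,  0.2495]), 0.83)]
side jar_seat [(array([ 0.5445, -0.0842,  0.0361]), 0.75), (array([ 0.3883, -0.5822,  0.0447]), 0.71)]
side carrier [(array([ 0.5674, -0.0046, -0.0046]), 0.95), (array([ 0.4931, -0.5848, -0.0008]), 0.57)]
217 [ 0.56336967 -0.01338429  0.18849819] 0.20717252035699246
top 73 ((563.342529296875, -13.050601959228516), (23.7611141204834, 66.77429962158203), 82.89323425292969)
wrist salt_shaker [(array([0.5879, 0.0756, 0.0344]), 0.61)]
wrist spice_jar [(array([ 0.5489, -0.0825,  0.0333]), 0.87)]
wrist grip [(array([ 0.562 , -0.0076,  0.1866]), 0.91)]
wrist jar_seat [(array([ 0.5474, -0.0866,  0.0359]), 0.98)]
wrist carrier [(array([ 0.5644, -0.0048, -0.001 ]), 0.76)]
2088 [ 0.56627818 -0.00332156  0.19127402] 0.20618890083929348
top 1294 ((565.4974975585938, -4.917839050292969), (18.162084579467773, 68.96966552734375), 75.84220886230469)
t 12.4 pos [0.5834 0.0764 0.2894] shift [-84.6   0.6   9.4] turn [ 0.    -0.     1.567] q [ 0.01  0.1   1.64 -0.    1.4   0.25] F [ 0.1 -1.5 -0.2]
```

View pics/m5.png

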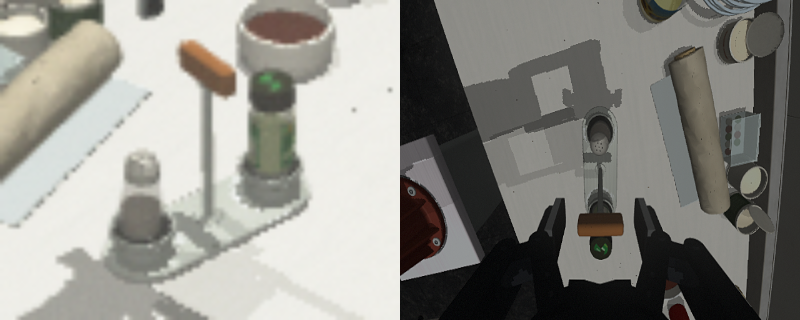

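Left crop: shaker upright in its seat (140,205), jar in its own (270,140). From the wrist, the bar centre is (0.5655,-0.005) with yaw about -0.245. I'll move over it and turn a quarter.

servo_tool:
  targets:
    - [[-15, 0, 0, 0, 0, 0.14, -1], [-32, 0, 0, 0, 0, 0.28, -1], [-50, 1, 0, 0, 0, 0.42, -1], [-68, 1, 0, 0, 0, 0.56, -1], [-83, 2, 0, 0, 0, 0.7, -1]]

```text
time_s: 12.9
position: [0.5655, -0.0055, 0.2894]
orientation: [0.951, 0.308, 0.0, 0.0]
ft_force: [0.7, -0.2, 0.0]
width: 0.0857
grasp_force: 0.0
```

servo_tool:
  targets:
    - [[0, 0, 0, 0, 0, 0.14, -1], [0, 0, 0, 0, 0, 0.28, -1], [0, 0, 0, 0, 0, 0.42, -1], [0, 0, 0, 0, 0, 0.56, -1], [0, 0, 0, 0, 0, 0.7, -1]]

```text
time_s: 13.4
position: [0.5657, -0.0048, 0.2895]
orientation: [0.999, -0.037, 0.0, 0.0]
ft_force: [0.8, 0.8, 0.2]
width: 0.0856
grasp_force: 0.0
```

servo_tool:
  targets:
    - [[0, 0, 0, 0, 0, 0.14, -1], [0, 0, 0, 0, 0, 0.17, -1], [0, 0, 0, 0, 0, 0.17, -1], [0, 0, 0, 0, 0, 0.17, -1]]

```text
time_s: 13.8
position: [0.5657, -0.0047, 0.2894]
orientation: [0.993, -0.117, 0.0, -0.0]
ft_force: [-0.5, 1.0, 0.4]
width: 0.0854
grasp_force: 0.0
```

Run:
```python
from h import *
a,d=read_camera('wrist');P=pts('wrist',d)
m=(abs(P[...,0]-.565)<.06)&(abs(P[...,1]+.006)<.04)&(P[...,2]>.198)&(P[...,2]<.212); T=P[m]
r=cv2.minAreaRect((T[:,:2]*1000).astype(np.float32)); print('top',len(T),r)
print(tip_of('wrist','grip'))
plan(*(r[0][0]/1000,r[0][1]/1000),.171,-.245)
cv2.imwrite('pics/w6.png',a[...,::-1])
```

```text
top 1611 ((565.5415649414062, -5.774206161499023), (17.333717346191406, 68.55347442626953), 77.23892974853516)
[{'centre': [0.5594, -0.0071, 0.1856], 'confidence': 0.85}]
t 13.9 pos [ 0.5657 -0.0048  0.2893] shift [1.000e-01 1.000e+00 1.183e+02] turn [-0.    -0.     0.009] q [-0.13  0.05  1.69  0.    1.4   1.67] F [ 0.3 -1.1  0.1]
```

View pics/w6.png

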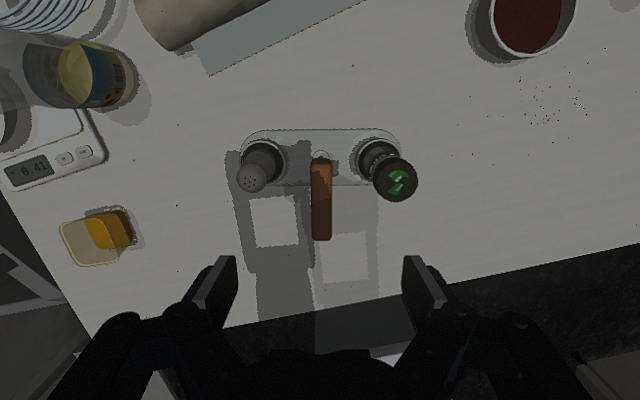

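The bar (320,200) lies midway between the fingers and parallel to the pads. I'll descend and grip it.

servo_tool:
  targets:
    - [[0, 1, 30, 0, 0, 0, -0.2], [0, 1, 65, 0, 0, 0, -0.2], [0, 1, 95, 0, 0, 0, -0.2], [0, 1, 116, 0, 0, 0, -0.2], [0, 1, 116, 0, 0, 0, -0.2]]

```text
time_s: 14.4
position: [0.5623, -0.0053, 0.1691]
orientation: [0.993, -0.118, -0.004, -0.0]
ft_force: [0.2, -0.3, -0.4]
width: 0.0511
grasp_force: 0.0
```

servo_tool:
  targets:
    - [[0, 0, 0, 0, 0, 0, 0.2], [0, 0, 0, 0, 0, 0, 0.4], [0, 0, 0, 0, 0, 0, 0.5], [0, 0, 0, 0, 0, 0, 0.55], [0, 0, 0, 0, 0, 0, 0.55]]
  grip_force: 50

```text
time_s: 14.9
position: [0.566, -0.0058, 0.1743]
orientation: [0.993, -0.118, 0.001, -0.0]
ft_force: [-0.3, -0.2, -1.2]
width: 0.019
grasp_force: 0.0
```

servo_tool:
  targets:
    - [[0, 0, 0, 0, 0, 0, 0.7], [0, 0, 0, 0, 0, 0, 1], [0, 0, 0, 0, 0, 0, 1], [0, 0, 0, 0, 0, 0, 1], [0, 0, 0, 0, 0, 0, 1]]

```text
time_s: 15.4
position: [0.5659, -0.0061, 0.1743]
orientation: [0.993, -0.118, 0.001, 0.0]
ft_force: [-1.2, -2.0, 5.1]
width: 0.0172
grasp_force: 49.9
```

servo_tool:
  targets:
    - [[0, 0, 0, 0, 0, 0, 1], [0, 0, 0, 0, 0, 0, 1], [0, 0, 0, 0, 0, 0, 1], [0, 0, 0, 0, 0, 0, 1]]
  grip_force: 90

```text
time_s: 15.8
position: [0.566, -0.0061, 0.1744]
orientation: [0.993, -0.118, 0.001, 0.0]
ft_force: [-2.2, -2.1, 5.2]
width: 0.0167
grasp_force: 88.6
```

servo_tool:
  targets:
    - [[0, 0, -2, 0, 0, 0, 1], [0, 0, -5, 0, 0, 0, 1], [0, 0, -9, 0, 0, 0, 1], [0, 0, -14, 0, 0, 0, 1], [0, 0, -20, 0, 0, 0, 1]]

```text
time_s: 16.3
position: [0.5647, -0.0055, 0.1926]
orientation: [0.993, -0.118, -0.001, -0.0]
ft_force: [-0.6, 0.5, -6.2]
width: 0.0167
grasp_force: 87.9
```

servo_tool:
  targets:
    - [[0, 0, -7, 0, 0, 0, 1], [0, 0, -14, 0, 0, 0, 1], [0, 0, -22, 0, 0, 0, 1], [0, 0, -30, 0, 0, 0, 1], [0, 0, -38, 0, 0, 0, 1]]

```text
time_s: 16.8
position: [0.5656, -0.0057, 0.2323]
orientation: [0.993, -0.118, 0.0, -0.0]
ft_force: [0.1, -0.4, -6.7]
width: 0.0167
grasp_force: 87.9
```

servo_tool:
  targets:
    - [[0, 0, -8, 0, 0, 0, 1], [0, 0, -16, 0, 0, 0, 1], [0, 0, -24, 0, 0, 0, 1], [0, 0, -31, 0, 0, 0, 1], [0, 0, -36, 0, 0, 0, 1]]

```text
time_s: 17.3
position: [0.5657, -0.0058, 0.2682]
orientation: [0.993, -0.118, 0.0, -0.0]
ft_force: [-0.4, -0.0, -6.1]
width: 0.0161
grasp_force: 87.9
```

servo_tool:
  targets:
    - [[0, 0, -4, 0, 0, 0, 1], [0, 0, -6, 0, 0, 0, 1], [0, 0, -7, 0, 0, 0, 1], [0, 0, -7, 0, 0, 0, 1], [0, 0, -7, 0, 0, 0, 1]]

```text
time_s: 17.8
position: [0.5653, -0.0057, 0.2739]
orientation: [0.993, -0.118, -0.0, 0.0]
ft_force: [0.7, 0.2, -6.9]
width: 0.0165
grasp_force: 87.9
```

Run:
```python
from h import *
ps=[]
for c in ('scene','side','wrist'):
    a,d=read_camera(c); ps.append(a)
    for n in ('salt_shaker','spice_jar','free_seat','jar_seat','carrier'): print(c,n,[ (np.round(t['centre'],3),round(t['confidence'],2)) for t in tip_of(c,n)[:2]])
cv2.imwrite('pics/m7.png',np.hstack([cv2.resize(ps[0][165:265,255:355],(400,400)),cv2.resize(ps[1][130:250,240:360],(400,400))])[...,::-1])
plan(.566,-.006,.274,-.235); s=get_state(); print(s['qvel'],s['width'],s['grasp_force'])
```

```text
scene salt_shaker [(array([0.583, 0.075, 0.137]), 0.7)]
scene spice_jar [(array([ 0.546, -0.082,  0.132]), 0.62)]
scene free_seat [(array([0.582, 0.073, 0.134]), 0.94), (array([ 0.601, -0.587,  0.046]), 0.75)]
scene jar_seat [(array([ 0.548, -0.083,  0.137]), 0.86)]
scene carrier [(array([ 0.492, -0.583,  0.002]), 0.95), (array([ 0.564, -0.009,  0.098]), 0.81)]
side salt_shaker []
side spice_jar [(array([ 0.545, -0.082,  0.134]), 0.62)]
side free_seat [(array([0.583, 0.074, 0.136]), 0.95), (array([ 0.595, -0.593,  0.046]), 0.94)]
side jar_seat [(array([ 0.388, -0.585,  0.046]), 0.91), (array([ 0.544, -0.082,  0.134]), 0.76)]
side carrier [(array([ 0.49 , -0.584,  0.   ]), 0.87), (array([ 0.566, -0.004,  0.098]), 0.69)]
wrist salt_shaker [(array([0.584, 0.077, 0.135]), 0.82)]
wrist spice_jar [(array([ 0.545, -0.079,  0.132]), 0.85)]
wrist free_seat [(array([ 0.534,  0.349, -0.001]), 0.56)]
wrist jar_seat [(array([ 0.694, -0.295,  0.001]), 0.21)]
wrist carrier [(array([0.585, 0.072, 0.133]), 0.63), (array([ 0.548, -0.08 ,  0.131]), 0.24)]
t 18.7 pos [ 0.5655 -0.0057  0.2743] shift [0.6 0.2 0.3] turn [-0.    -0.    -0.002] q [-0.13  0.06  1.71 -0.    1.37  1.67] F [ 0.6  0.7 -6.3]
[-0.00053453  0.00128503 -0.00084378  0.00075432 -0.00150386  0.00500333] 0.01696714532333063 87.93759942054749
```

View pics/m7.png

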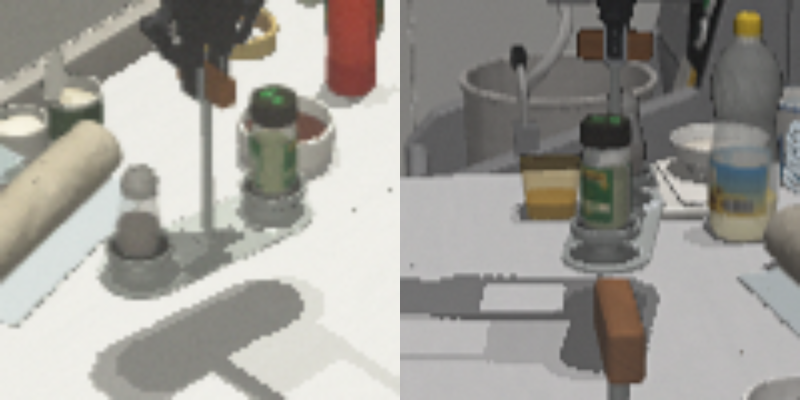

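The carrier is 10 cm up and level, with both seats at about 0.135 m. The shaker (140,210) and the jar (270,140) both stand in their seats, and nothing is moving. Handing in.

```bash
python3 -c "
from station import *
print(close_job())"
```

```text
the job is handed in; nothing more can be done
None
```

The job is handed in: the salt shaker stands in the free seat, and the arm is holding the carrier by its grip about 10 cm up, level and steady, with the spice jar still in its own seat.

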